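# Daily check of a microscope stage's stop button

## Task

Check the microscope stage's stop station, the box whose mushroom button has two wings: press the button all the way in until it latches, then push one of its wings round clockwise (seen from above) with your fingertips until it unlatches and pops back up, and let it spring back to its starting angle. Only touch the button, without lifting or shoving the station, and leave the plain-buttoned box beside it, the lens, the specimen holder and the screwdriver alone.

Things in the scene. Friction and masses are not known exactly. Their poses are not given: they have to be found in the camera images.
- stop_box: Stop station: heavy grey box (2.5 kg, standing loose on the bench), 140 (x) x 110 (y) x 60 mm high, with a steel collar (40 mm across, 10 mm high) on top under the mushroom button. Origin: centre of its underside; z up. The button's axis is vertical through the origin; at rest the wings point along +y and -y of the box.
- stop_press (a joint): Depth in m by which the winged mushroom button is pressed in: 0 up, 0.011 at its bottom stop. Spring 3 N at the start to 7 or 8 N; together with the latch it takes at most about 9 N until the bottom stop. It latches once pressed past about 0.0095 and when let go then stays in, at about 0.0075. Unlatched, it pops up to 0 by itself.
- stop_twist (a joint): Turn of the winged button in rad, 0 at rest, growing clockwise seen from above, stop at 1.2. A light spring (0.03 to 0.12 N m) turns it back to 0 when let go. Turned past about 0.65 to 0.7 while latched in, it unlatches and pops up.
- stop_top (a point): Centre of the crown, the flat top of the winged black mushroom button, on its axis: 107 mm above the underside of the box when up, and moves down with it. The head is a disc 60 mm across and 22 mm thick (its underside 22 mm above the box when up), the crown on it 42 mm across and 3 mm higher.
- wing_a (a point): Centre of one wing of the button (turns and sinks with it): 44 mm from the button's axis, 16.5 mm below stop_top. The wing is a block 16 mm wide across, 17 mm high, that sticks out radially from the disc to 54 mm from the axis; its underside is level with the disc's, 22 mm above the box when up, about 14.5 mm when latched in. Its upright flanks can be pushed sideways.
- wing_b (a point): Centre of the other, equal wing, straight across the axis from wing_a.
- lamp_box: Bystander: an equal grey box (2.5 kg, 140 x 110 x 60 mm) with a plain round mushroom button without wings, 60 mm across, top 107 mm above the underside. Origin: centre of its underside. Leave alone.
- lamp_press (a joint): Depth in m of the plain round button, 0 up. Leave it at 0.
- lens: Bystander: black lens barrel standing upright, 48 mm across, 56 mm high, loose. Origin: centre of its underside.
- holder: Bystander: black round specimen holder, 64 mm across, 26 mm high, with a brass pin to 50 mm height, loose. Origin: centre of its underside.
- driver: Bystander: loose screwdriver lying on the bench, about 200 mm long along its x. Origin: under its middle.
Not all that is in view belongs to the job. Leave any purple look-alike of the stop_box alone.

How it is judged:
On the way, in this order (a step that is already met when the one before it is completed fails the run):
1. the winged button is pressed in to its latching depth (value of joint stop_press above 0.006 m), for 0.2 s.
2. while it is in, it is turned clockwise (value of joint stop_press above 0.005 m and value of joint stop_twist above 0.35 rad).
3. it has popped up again (value of joint stop_press below 0.002 m), for 0.2 s.
At the end, for the whole second after the job is handed in: The winged button is up (within 1.5 mm) and back at its starting angle (within 0.12 rad); its station stands upright, at rest, within 30 mm of where it was; the plain button is up and every bystander within 20 mm of its start (value of joint stop_press below 0.0015 m and value of joint stop_twist below 0.12 rad and distance of stop_box from where it was at the start of the episode below 0.03 m and linear speed of stop_box below 0.02 m/s and angle between stop_box's own z axis and vertical below 0.05 rad and value of joint lamp_press below 0.002 m and distance of each of lamp_box, lens, holder, driver from where it was at the start of the episode below 0.02 m); the robot touches nothing.
It fails at once if the stop station is lifted or tipped (8 mm, 0.1 rad) (height (world z) of stop_box above 0.008 m or angle between stop_box's own z axis and vertical above 0.1 rad).
It fails at once if the stop station is shoved more than 40 mm (distance of stop_box from where it was at the start of the episode above 0.04 m).
It fails at once if the plain button is pressed (4 mm) (value of joint lamp_press above 0.004 m).
It fails at once if a bystander is lifted, knocked or moved more than 25 mm (distance of any of lamp_box, lens, holder, driver from where it was at the start of the episode above 0.025 m).
It also fails if it takes over 45 s, if anything falls off the work surface, if the arm or the gripper's body presses on something with over 40 N, if the wrist force passes 120 N, or if a joint passes its speed limit or range.

## Robot

A 7-joint arm with a two-finger parallel gripper is mounted at the origin on the work surface. World frame = base frame: x ahead of the robot, y to its left, z up, the work surface at z = 0. Lengths are in m, angles in rad, forces in N, time in s.
With the tool pointing down it reaches from about 0.425 to 0.875 m from the base axis. Payload 4.7 kg.
Tool frame: the origin (TCP) lies on the front face of the gripper's body, between the roots of the fingers; the fingertips stand 73 mm ahead of it and the grasp point (between the pads) lies env.pinch_z ahead of it (env.pinch_z is the distance from the TCP to the grasp point, in m); z points along the fingers, y is the line along which they close (so a half turn about z gives the same grasp; the last joint's range is limited). The gripper opens to 85 mm and grips with 20 to 120 N. Pads are 22 mm wide; open, the fingers measure 114 mm over their backs; the gripper's body (76 mm by 85 mm) begins 54 mm behind the grasp point. The pads swing forward as they close: fully open they stand 13 mm farther back than shut.
Start: joints at [-1.139, 0.321, -0.07, 1.45, 0.023, 1.371, -0.057], TCP at [0.264, 0.594, 0.304] pointing down, gripper open.
Joint ranges: [-2.86, 2.86], [-0.3, 2.09], [-1.38, 1.24], [0.06, 2.45], [-1.56, 4.7], [0.09, 2.05], [-2.69, 2.69]. Speed limits (rad/s): [2.57, 2.57, 3.14, 3.14, 3.14, 3.14, 3.14].

## Interface

Orientations are given as [roll, pitch, yaw] about the fixed x, y, z axes, in that order (R = Rz(yaw) Ry(pitch) Rx(roll)).
In Python, from workcell import env gives the robot as it stands.
- The arm moves only by the tool jog_arm, never from a script. Its argument "steps" is a list of rows, each an object with "gripper": the finger opening in m, from 0 to 0.0854; "travel": the shift along the tool's x, y, z in m, a list of three; "roll": the turn about the tool's z in degrees. A call has 1 to 8 rows; each row shifts and turns the commanded pose from where the row before left it, along the tool's axes as they then stand; what a row does not reach is not made up. A row lasts 1/10 s, in which the tool goes at most 50 mm and 8.59 degrees, less where a joint would pass 70% of its speed; a pose out of reach is approached as far as the arm can. A call with a gripper value outside its range is refused whole. The fingers move at their own pace and stop on an object; "newtons" is the grip in N (left out, the last holds). Time passes only in rows, so rows that do not move let the fingers close. It gives the time, the measured TCP pose, the force, the opening and the grip force at its end, in the units of the state.
- env.state(): the state, without advancing time (a new reading comes with each control period).
- env.camera(name): name is "scene" or "top" or "wrist"; returns the picture (384x512x3 uint8, red, green, blue); there is no depth.
- env.camera_params(name): a dict with "vfov" (degrees; the focal length in pixels is half the picture's height over the tangent of half this angle, whatever the lens; pixels are square), "cx", "cy" (the principal point, pixels), "rvec" (rotation vector, rad) and "tvec" (3), from world to camera coordinates, as OpenCV has them; the wrist camera has in their place "mount" (4x4, takes a point from camera to tool coordinates, whose origin is the TCP and whose axes are the flange's). Camera axes: x right, y down, z forward; pixel columns grow to the right and rows downward; lengths in m; the calibration is good to about 2 mm. A picture is of the moment at which its call begins: read the wrist's pose just before it. camera_params takes no time and is no camera call.
- env.finish_job(): hands the job in; it is judged then, once.
The state is a dict: "clock": time; "joints": joint angles; "dq": joint speeds; "joint_torque": joint torques, N m; "tcp_pos": TCP position; "eef_rot": TCP orientation; "ft_force": force on the tool from outside, world axes, zero at the start; "ft_torque": the same for the moment, N m; "gripper_width": finger opening in m; "grip_force": force on a finger pad.
Only numpy, scipy, OpenCV 4.12 (cv2) and the standard library are available. Lean on these libraries where they do the work, as an engineer would, in place of code of your own. Each camera call takes 0.05 s, during which the arm holds its last target. There are 200 camera calls.

## Working session

There is one attempt and no reset: what is moved stays moved. The work goes in short steps, Python scripts to look and compute and a tool call to move; the robot and the scene stay as the last step left them, time stands still between calls to the robot, and variables do not carry over. Pictures are saved under pics/ and viewed, at most 10 in all, crops included, and the job is handed in when it is done.

Besides the shell and the picture viewer there is one more tool, called after "Request:" as a command line: name --argument value ..., lists and objects as JSON in quotes. jog_arm: Moves the arm, as the interface text tells. Its arguments: {"type":"object","properties":{"steps":{"type":"array"},"newtons":{"type":"number"}},"required":["steps"]}

```bash
mkdir -p pics; ls; python3 - <<'E'
from workcell import env
import cv2,numpy as np
for n in("scene","top"):
    cv2.imwrite(f"pics/{n}0.png",cv2.cvtColor(env.camera(n),cv2.COLOR_RGB2BGR))
    p=env.camera_params(n);print(n,p)
print(env.camera_params("wrist"),env.pinch_z);print(env.state())
E
```

```text
pics
scene {'vfov': 53.866545905341134, 'cx': 254.26827990117758, 'cy': 186.92364567236513, 'rvec': array([ 2.11253928,  1.65012142, -0.45755712]), 'tvec': array([-0.16118237, -0.49946849,  1.33540323])}
top {'vfov': 42.18192456371267, 'cx': 253.48754535810193, 'cy': 187.14466655152415, 'rvec': array([ 2.12051044, -2.09378212,  0.2222361 ]), 'tvec': array([0.00525781, 0.63676993, 1.37418301])}
{'vfov': 71.77744971982052, 'cx': 254.76362363831768, 'cy': 189.66476042913945, 'mount': array([[-7.12694313e-04, -9.50591073e-01, -3.10445010e-01,
         8.02611468e-02],
       [ 9.99999236e-01, -9.90886142e-04,  7.38403726e-04,
        -2.65526099e-04],
       [-1.00953565e-03, -3.10444247e-01,  9.50591053e-01,
        -6.94746589e-02],
       [ 0.00000000e+00,  0.00000000e+00,  0.00000000e+00,
         1.00000000e+00]])} 0.0539
{'clock': 0.1, 'joints': array([-1.13889631,  0.32177777, -0.07006415,  1.45154956,  0.02261749,
        1.37078918, -0.0568753 ]), 'dq': array([ 0.00090679, -0.00190094, -0.00048718, -0.00071267,  0.00124222,
       -0.00103473, -0.00049574]), 'joint_torque': array([ 1.93313986e-04, -4.94878292e+01, -3.83919692e-01, -3.15210164e+01,
        1.31217219e-02,  7.51453161e-03,  1.28570716e-05]), 'tcp_pos': array([0.26364905, 0.59374614, 0.30291556]), 'eef_rot': array([-3.13985900e+00,  1.15709678e-04,  2.72382918e+00]), 'ft_force': array([ 0.23071096,  0.76174326, -0.74846462]), 'ft_torque': array([-0.00104144, -0.06745731,  0.02641064]), 'grip_force': 0.0, 'gripper_width': 0.08540980925565667}
```

View pics/scene0.png

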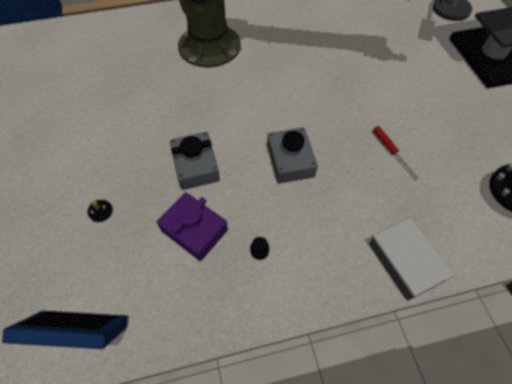

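View pics/top0.png

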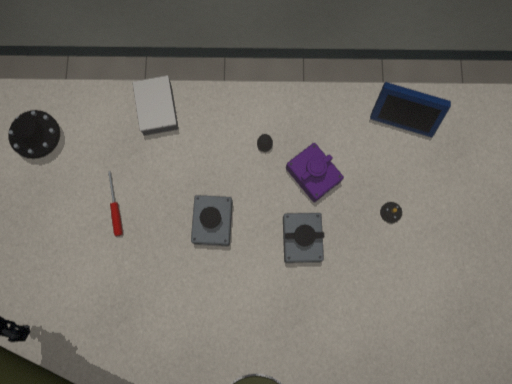

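Candidates: the winged grey box (top 304,236; scene 195,150), the plain grey box (top 210,218; scene 292,142), and the purple look-alike (top 317,165; scene 195,225). The description points to the grey winged box at top (304,236).

```bash
cat > h.py <<'E'
from workcell import env
import cv2,numpy as np
from scipy.spatial.transform import Rotation as Ro
def cam(n,st=None):
    p=env.camera_params(n);f=192/np.tan(np.radians(p['vfov']/2))
    if n=="wrist":
        T=np.eye(4);T[:3,:3]=Ro.from_euler('xyz',st['eef_rot']).as_matrix();T[:3,3]=st['tcp_pos']
        M=T@p['mount'];return f,p['cx'],p['cy'],M[:3,:3],M[:3,3]
    R=cv2.Rodrigues(p['rvec'])[0];return f,p['cx'],p['cy'],R.T,-R.T@p['tvec']
def ray(c,uv,z):
    f,cx,cy,R,o=c;d=R@np.array([(uv[0]-cx)/f,(uv[1]-cy)/f,1]);return o+d*(z-o[2])/d[2]
def proj(c,P):
    f,cx,cy,R,o=c;q=R.T@(np.array(P)-o);return np.array([cx+f*q[0]/q[2],cy+f*q[1]/q[2]])
E
python3 - <<'E'
from h import *
im=cv2.imread("pics/top0.png");c=cam("top")
def blob(x0,y0,x1,y1,z,thr=45):
    m=(im[y0:y1,x0:x1].max(2)<thr).astype(np.uint8)
    k=cv2.connectedComponentsWithStats(m);i=1+np.argmax(k[2][1:,4]);
    ys,xs=np.where(k[1]==i);print(k[2][i]+[x0,y0,0,0,0])
    r=cv2.minAreaRect(np.c_[xs,ys].astype(np.float32)+[x0,y0])if 0 else cv2.minAreaRect((np.c_[xs,ys]+[x0,y0]).astype(np.float32))
    print(r,ray(c,r[0],z)); print("z.1 mean",ray(c,(xs.mean()+x0,ys.mean()+y0),z))
blob(278,205,330,268,.095);blob(188,190,235,250,.1)
s=cam("scene");b=cv2.imread("pics/scene0.png")
for uv in((190,146),(292,142)):print(ray(s,uv,.107))
# box outline by grey colour
hsv=cv2.cvtColor(im,cv2.COLOR_BGR2HSV);print(hsv[255,290],hsv[300,300],hsv[237,300])
cv2.imwrite("pics/crop.png",cv2.resize(im[190:280,260:350],None,fx=6,fy=6,interpolation=cv2.INTER_CUBIC))
for uv in((283,214),(322,214),(323,262),(286,262)):print(ray(c,uv,.06))
E
```

```text
[285 225  38  21 373]
((304.2247619628906, 235.41744995117188), (18.963993072509766, 33.593360900878906), 61.69924545288086) [ 0.49513534 -0.12978561  0.095     ]
z.1 mean [ 0.4955687  -0.13169287  0.095     ]
[200 208  21  20 275]
((210.04055786132812, 217.7432403564453), (19.234682083129883, 19.563480377197266), 80.53767395019531) [0.540735   0.13350106 0.1       ]
z.1 mean [0.54111564 0.13375869 0.1       ]
[ 0.50648347 -0.13082792  0.107     ]
[0.55795193 0.1281821  0.107     ]
[98 11 93] [ 15  25 141] [30 13 39]
[ 0.56035491 -0.07265129  0.06      ]
[ 0.56176693 -0.18494983  0.06      ]
[ 0.42477546 -0.18554369  0.06      ]
[ 0.42344215 -0.08116286  0.06      ]
```

View pics/crop.png

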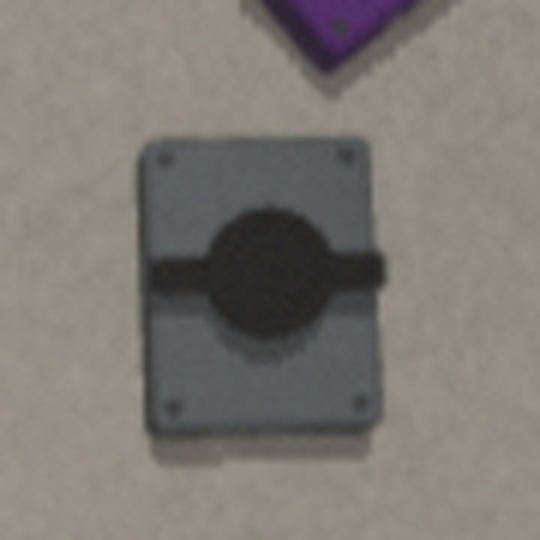

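The crop shows the grey station with a black disc at crop (270,272) and wings at (180,275) and (362,272), so they lie along world ±y. The choice is confirmed. I'll move above it with the fingers closing.

Request:
jog_arm --steps '[{"gripper": 0, "travel": [-0.0375, -0.0265, 0], "roll": 0}, {"gripper": 0, "travel": [-0.0375, -0.0265, 0], "roll": 0}, {"gripper": 0, "travel": [-0.0375, -0.0265, 0], "roll": 0}, {"gripper": 0, "travel": [-0.0375, -0.0265, 0], "roll": 0}, {"gripper": 0, "travel": [-0.0375, -0.0265, 0], "roll": 0}, {"gripper": 0, "travel": [-0.0375, -0.0265, 0], "roll": 0}, {"gripper": 0, "travel": [-0.0375, -0.0265, 0], "roll": 0}, {"gripper": 0, "travel": [-0.0375, -0.0265, 0], "roll": 0}]' --newtons 20

```text
clock: 0.9
tcp_pos: [0.4524, 0.2767, 0.3037]
eef_rot: [-3.141, -0.0, 2.724]
ft_force: [-0.0, 0.2, 0.1]
gripper_width: 0.0
grip_force: 0.0
```

Request:
jog_arm --steps '[{"gripper": 0, "travel": [-0.0375, -0.0265, 0], "roll": 0}, {"gripper": 0, "travel": [-0.0375, -0.0265, 0], "roll": 0}, {"gripper": 0, "travel": [-0.0162, -0.038, 0], "roll": 0}, {"gripper": 0, "travel": [-0.0162, -0.038, 0], "roll": 0}, {"gripper": 0, "travel": [-0.0162, -0.038, 0], "roll": 0}, {"gripper": 0, "travel": [-0.0162, -0.038, 0], "roll": 0}, {"gripper": 0, "travel": [-0.0162, -0.038, 0], "roll": 0}, {"gripper": 0, "travel": [0, 0, 0], "roll": 0}]'

```text
clock: 1.7
tcp_pos: [0.4954, -0.0138, 0.304]
eef_rot: [-3.14, 0.001, 2.714]
ft_force: [-0.6, -0.2, 0.1]
gripper_width: -0.0002
grip_force: 0.0
```

```bash
cat > w.py <<'E'
from h import *
import sys
st=env.state();im=cv2.cvtColor(env.camera("wrist"),cv2.COLOR_RGB2BGR);cv2.imwrite(sys.argv[1],im)
c=cam("wrist",st);print(st['tcp_pos'],st['eef_rot'],np.round(st['joints'],2),"pred px",proj(c,[.495,-.131,.107]))
E
python3 w.py pics/w1.png
```

```text
[ 0.49535096 -0.01378774  0.30397527] [-3.13969274e+00  9.13710482e-04  2.71354416e+00] [-0.46 -0.02  0.43  1.84  0.01  1.32  1.11] pred px [158.58229215 225.29314076]
```

View pics/w1.png

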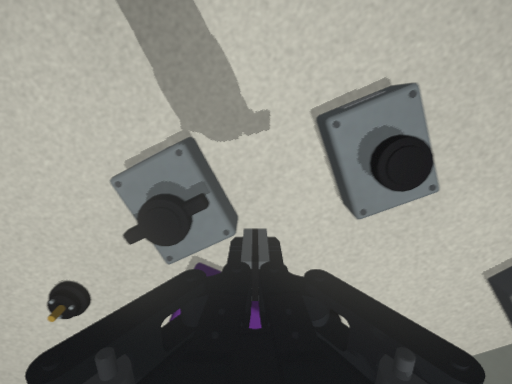

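The wrist view shows the winged button at about (165,219), with wing tips near (207,200) and (127,238). The plain button is at (402,162), away from our path.

```bash
python3 - <<'E'
from h import *
st=env.state();c=cam("wrist",st);im=cv2.imread("pics/w1.png")
x0,y0,x1,y1=110,175,222,258
g=im[y0:y1,x0:x1].max(2);m=((g<48)*255).astype(np.uint8)
k=cv2.connectedComponentsWithStats(m);i=1+np.argmax(k[2][1:,4]);m=((k[1]==i)*255).astype(np.uint8);print(k[2][i])
o=cv2.morphologyEx(m,cv2.MORPH_OPEN,cv2.getStructuringElement(2,(29,29)))
ct=max(cv2.findContours(o,0,1)[0],key=len);e=cv2.fitEllipse(ct);p=np.array(e[0])+[x0,y0];print("disc",p,e[1],e[2],ray(c,p,.097),ray(c,p,.104))
w=cv2.subtract(m,cv2.dilate(o,np.ones((5,5))));n,_,s,ce=cv2.connectedComponentsWithStats(w)
W=[(ce[j]+[x0,y0]) for j in range(1,n) if s[j,4]>40]
Q=[ray(c,q,.095) for q in W];print(W,Q)
if len(Q)==2:
    d=Q[0]-Q[1];print(np.degrees(np.arctan2(d[1],d[0])),np.linalg.norm(d),(Q[0]+Q[1])/2)
cv2.imwrite("pics/m1.png",np.hstack([m,o,w]))
E
```

```text
[  36   19   62   52 1851]
disc [172.19078827 216.42054749] (35.69411849975586, 44.36858367919922) 159.7412872314453 [ 0.49506899 -0.11265166  0.097     ] [ 0.49322546 -0.1092244   0.104     ]
[array([198.21929825, 203.01754386]), array([169.53488372, 241.95348837])] [array([ 0.4933908 , -0.07886432,  0.095     ]), array([ 0.52283257, -0.13286161,  0.095     ])]
118.60121395879791 0.061502238038040974 [ 0.50811168 -0.10586297  0.095     ]
```

```bash
python3 - <<'E'
from h import *
st=env.state();c=cam("wrist",st);im=cv2.imread("pics/w1.png")
x0,y0,x1,y1=110,175,222,258
g=im[y0:y1,x0:x1].max(2)
print(g[43,10:112:3]); print(g[5:80:3,55]); print(g[62,5:40:2])
for t in(58,65,72):
    m=((g<t)*255).astype(np.uint8)
    k=cv2.connectedComponentsWithStats(m);i=1+np.argmax(k[2][1:,4]);m=((k[1]==i)*255).astype(np.uint8);print(t,k[2][i])
    o=cv2.morphologyEx(m,cv2.MORPH_OPEN,cv2.getStructuringElement(2,(31,31)))
    ct=max(cv2.findContours(o,0,1)[0],key=len);e=cv2.fitEllipse(ct);p=np.array(e[0])+[x0,y0];print("disc",p,e[1],e[2],ray(c,p,.097))
    w=cv2.subtract(m,cv2.dilate(o,np.ones((5,5))));n,_,s,ce=cv2.connectedComponentsWithStats(w)
    Q=[(ray(c,ce[j]+[x0,y0],.093),s[j,4]) for j in range(1,n) if s[j,4]>40];print(Q)
    if len(Q)==2:
        d=Q[0][0]-Q[1][0];print(np.degrees(np.arctan2(d[1],d[0])),np.linalg.norm(d),(Q[0][0]+Q[1][0])/2)
cv2.imwrite("pics/m2.png",cv2.resize(np.hstack([g,m,o,w]),None,fx=1.7,fy=1.7))
E
```

```text
[181 185 181 181 183 120  53  50  50  48  48  47  46  45  46  45  45  45
  44  44  43  44  43  39  90 124 124 122 122 124 124 124 123 124]
[120  91  92  93  91  41  41  46  45  43  45  44  46  45  45  45  46  46
  47  47  47  48  98 117 118]
[187 185 184 181 130  62  57  56  56  55  54  54  53  53  51  55  51  51]
58 [  15   19   83   52 2671]
disc [164.87525177 219.32535934] (50.374691009521484, 52.90486526489258) 74.22531127929688 [ 0.49476818 -0.12202042  0.097     ]
[(array([ 0.4935161 , -0.07888747,  0.093     ]), np.int32(239)), (array([ 0.4977714 , -0.16896736,  0.093     ]), np.int32(172))]
92.7045978786225 0.09018034233073789 [ 0.49564375 -0.12392741  0.093     ]
65 [  14   18   85   53 2724]
disc [164.7353363 219.1937561] (50.53983688354492, 53.73903274536133) 72.92022705078125 [ 0.4945609  -0.12208226  0.097     ]
[(array([ 0.4935987, -0.0784243,  0.093    ]), np.int32(244)), (array([ 0.49755961, -0.16953475,  0.093     ]), np.int32(176))]
92.4892948652101 0.09119651118595717 [ 0.49557915 -0.12397952  0.093     ]
72 [  14   18   85   53 2758]
disc [164.79181671 219.16145706] (50.94356918334961, 53.85450744628906) 73.74598693847656 [ 0.49455261 -0.12200345  0.097     ]
[(array([ 0.49366653, -0.07848116,  0.093     ]), np.int32(250)), (array([ 0.49741439, -0.16938597,  0.093     ]), np.int32(181))]
92.360879514851 0.09098203552590088 [ 0.49554046 -0.12393356  0.093     ]
```

View pics/m2.png

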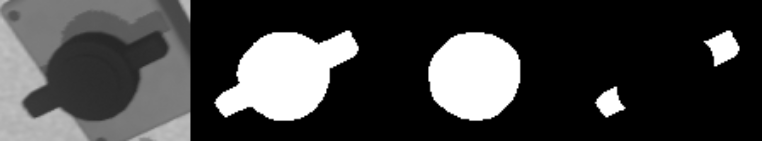

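The mask separates the disc and both wings, with the wing axis at about 92.4°. The two centre estimates differ by about 8 mm in y, so I'll take one more look from nearly overhead.

Request:
jog_arm --steps '[{"gripper": 0, "travel": [-0.0265, -0.0252, 0], "roll": 0}, {"gripper": 0, "travel": [-0.0265, -0.0252, 0], "roll": 0}, {"gripper": 0, "travel": [-0.0265, -0.0252, 0], "roll": 0}, {"gripper": 0, "travel": [-0.0265, -0.0252, 0], "roll": 0}, {"gripper": 0, "travel": [0, 0, 0], "roll": 0}, {"gripper": 0, "travel": [0, 0, 0], "roll": 0}]'

```text
clock: 2.35
tcp_pos: [0.5521, -0.1412, 0.3032]
eef_rot: [-3.142, -0.001, 2.724]
ft_force: [0.3, -0.1, -0.9]
gripper_width: 0.0003
grip_force: 0.0
```

```bash
python3 w.py pics/w2.png; python3 - <<'E'
from h import *
st=env.state();c=cam("wrist",st);im=cv2.imread("pics/w2.png")
print("cam",c[4])
for P in([.495,-.127,.107],):
    u=proj(c,P).astype(int);r=90;x0=max(u[0]-r,0);y0=max(u[1]-r,0)
    g=im[y0:u[1]+r,x0:u[0]+r].max(2);t=65
    m=((g<t)*255).astype(np.uint8)
    k=cv2.connectedComponentsWithStats(m);i=k[1][u[1]-y0,u[0]-x0];m=((k[1]==i)*255).astype(np.uint8);print(t,k[2][i],u)
    o=cv2.morphologyEx(m,cv2.MORPH_OPEN,cv2.getStructuringElement(2,(41,41)))
    ct=max(cv2.findContours(o,0,1)[0],key=len);e=cv2.fitEllipse(ct);p=np.array(e[0])+[x0,y0];print("disc",p,e[1],e[2],ray(c,p,.1))
    w=cv2.subtract(m,cv2.dilate(o,np.ones((5,5))));n,_,s,ce=cv2.connectedComponentsWithStats(w)
    Q=[(ray(c,ce[j]+[x0,y0],.097),s[j,4]) for j in range(1,n) if s[j,4]>40];print(Q)
    if len(Q)==2:
        d=Q[0][0]-Q[1][0];print(np.degrees(np.arctan2(d[1],d[0])),np.linalg.norm(d),(Q[0][0]+Q[1][0])/2)
E
```

```text
[ 0.55205718 -0.14122376  0.30322195] [-3.14152014e+00 -1.41359617e-03  2.72355054e+00] [-0.3   0.16  0.57  1.67 -0.09  1.33  1.43] pred px [240.6962483  129.03020823]
cam [ 0.47858311 -0.10800328  0.37289115]
65 [  43   61   97   60 3529] [243 127]
disc [242.88574219 127.26812744] (58.55448532104492, 59.08565139770508) 54.38917541503906 [ 0.49472728 -0.12772898  0.1       ]
[(array([ 0.49375217, -0.08550378,  0.097     ]), np.int32(336)), (array([ 0.49699459, -0.17083834,  0.097     ]), np.int32(277))]
92.17599919252741 0.08539613456274148 [ 0.49537338 -0.12817106  0.097     ]
```

View pics/w2.png

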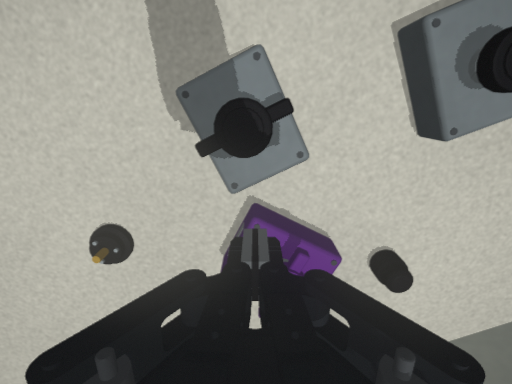

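The overhead view shows the disc at (243,127) with its wings at (282,109) and (206,146). That puts the centre at (0.495, -0.128) with the wing axis at 92°, and the disc size comes out right at 60 mm. Next I'll go above the crown and press.

Request:
jog_arm --steps '[{"gripper": 0, "travel": [0.0192, -0.0037, 0.03], "roll": 0}, {"gripper": 0, "travel": [0.0192, -0.0037, 0.03], "roll": 0}, {"gripper": 0, "travel": [0.0192, -0.0037, 0.03], "roll": 0}, {"gripper": 0, "travel": [0, 0, 0.01], "roll": 0}, {"gripper": 0, "travel": [0, 0, 0.01], "roll": 0}, {"gripper": 0, "travel": [0, 0, 0], "roll": 0}, {"gripper": 0, "travel": [0, 0, 0], "roll": 0}]'

```text
clock: 3.1
tcp_pos: [0.4962, -0.1287, 0.195]
eef_rot: [3.141, 0.002, 2.724]
ft_force: [-0.6, 0.6, 0.4]
gripper_width: 0.0001
grip_force: 0.0
```

Request:
jog_arm --steps '[{"gripper": 0, "travel": [0, 0, 0.005], "roll": 0}, {"gripper": 0, "travel": [0, 0, 0.005], "roll": 0}, {"gripper": 0, "travel": [0, 0, 0.004], "roll": 0}, {"gripper": 0, "travel": [0, 0, 0.003], "roll": 0}, {"gripper": 0, "travel": [0, 0, 0.002], "roll": 0}, {"gripper": 0, "travel": [0, 0, 0], "roll": 0}, {"gripper": 0, "travel": [0, 0, 0], "roll": 0}]'

```text
clock: 3.8
tcp_pos: [0.495, -0.1288, 0.1752]
eef_rot: [3.141, 0.001, 2.724]
ft_force: [-0.3, -0.5, 4.7]
gripper_width: 0.0001
grip_force: 1.8
```

Request:
jog_arm --steps '[{"gripper": 0, "travel": [0, 0, 0.002], "roll": 0}, {"gripper": 0, "travel": [0, 0, 0.002], "roll": 0}, {"gripper": 0, "travel": [0, 0, 0.0015], "roll": 0}, {"gripper": 0, "travel": [0, 0, 0], "roll": 0}, {"gripper": 0, "travel": [0, 0, 0], "roll": 0}]'

```text
clock: 4.3
tcp_pos: [0.495, -0.1288, 0.1697]
eef_rot: [3.141, 0.001, 2.724]
ft_force: [-1.0, -0.1, 6.5]
gripper_width: -0.0
grip_force: 3.1
```

Request:
jog_arm --steps '[{"gripper": 0, "travel": [0, 0, 0.001], "roll": 0}, {"gripper": 0, "travel": [0, 0, 0.001], "roll": 0}, {"gripper": 0, "travel": [0, 0, 0.001], "roll": 0}, {"gripper": 0, "travel": [0, 0, 0], "roll": 0}, {"gripper": 0, "travel": [0, 0, 0], "roll": 0}]'

```text
clock: 4.8
tcp_pos: [0.4951, -0.1288, 0.1685]
eef_rot: [3.14, 0.0, 2.724]
ft_force: [-6.5, 1.0, 18.2]
gripper_width: -0.0
grip_force: 9.2
```

It's at the bottom stop at 18 N, so it should be latched. I'll retreat, open, and roll so the fingers sit counter-clockwise of the wings.

Request:
jog_arm --steps '[{"gripper": 0, "travel": [0, 0, -0.01], "roll": 0}, {"gripper": 0.0854, "travel": [0, 0, -0.04], "roll": -8.4}, {"gripper": 0.0854, "travel": [0, 0, 0], "roll": -8.4}, {"gripper": 0.0854, "travel": [0, 0, 0], "roll": -8.4}, {"gripper": 0.0854, "travel": [0, 0, 0], "roll": -8.4}, {"gripper": 0.0854, "travel": [0, 0, 0], "roll": -8.4}, {"gripper": 0.0854, "travel": [0, 0, 0], "roll": -8.4}, {"gripper": 0.0854, "travel": [0, 0, 0], "roll": -8.4}]'

```text
clock: 5.6
tcp_pos: [0.4944, -0.1286, 0.2157]
eef_rot: [3.141, -0.001, -2.527]
ft_force: [0.3, 0.3, 0.2]
gripper_width: 0.0856
grip_force: 0.0
```

Request:
jog_arm --steps '[{"gripper": 0.0854, "travel": [0, 0, 0], "roll": 0}, {"gripper": 0.0854, "travel": [0, 0, 0], "roll": 0}]'

```text
clock: 5.8
tcp_pos: [0.4945, -0.1286, 0.216]
eef_rot: [3.141, -0.0, -2.537]
ft_force: [0.3, 0.4, -0.4]
gripper_width: 0.0855
grip_force: 0.0
```

```bash
python3 w.py pics/w3.png; python3 - <<'E'
from h import *
im=cv2.imread("pics/w3.png");cv2.imwrite("pics/w3.png",im)
E
```

```text
[ 0.49452946 -0.12864656  0.21597243] [ 3.14121092e+00 -4.54468338e-04 -2.53657443e+00] [-0.27  0.09  0.5   1.92 -0.05  1.14  2.42] pred px [251.16369902 216.74072187]
```

View pics/w3.png

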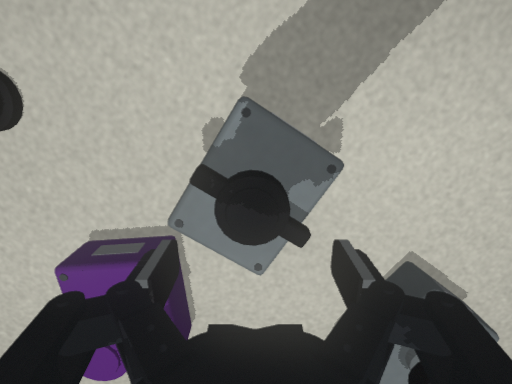

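The wings are at (207,180) and (297,235), and the open fingers sit counter-clockwise of them with room to spare. The button is still in, so I'll lower around it.

Request:
jog_arm --steps '[{"gripper": 0.0854, "travel": [0, 0, 0.025], "roll": 0}, {"gripper": 0.0854, "travel": [0, 0, 0.025], "roll": 0}, {"gripper": 0.0854, "travel": [0, 0, 0.01], "roll": 0}, {"gripper": 0.0854, "travel": [0, 0, 0.01], "roll": 0}, {"gripper": 0.0854, "travel": [0, 0, 0.006], "roll": 0}, {"gripper": 0.0854, "travel": [0, 0, 0.005], "roll": 0}, {"gripper": 0.0854, "travel": [0, 0, 0], "roll": 0}, {"gripper": 0.0854, "travel": [0, 0, 0], "roll": 0}]'

```text
clock: 6.65
tcp_pos: [0.4951, -0.1288, 0.1359]
eef_rot: [-3.141, 0.001, -2.533]
ft_force: [0.3, 0.5, 0.3]
gripper_width: 0.0857
grip_force: 0.0
```

Request:
jog_arm --steps '[{"gripper": 0.0854, "travel": [0, 0, 0.002], "roll": 5}, {"gripper": 0.0854, "travel": [0, 0, 0], "roll": 5}, {"gripper": 0.0854, "travel": [0, 0, 0], "roll": 5}, {"gripper": 0.0854, "travel": [0, 0, 0], "roll": 5}, {"gripper": 0.0854, "travel": [0, 0, 0], "roll": 5}, {"gripper": 0.0854, "travel": [0, 0, 0], "roll": 5}]'

```text
clock: 7.25
tcp_pos: [0.4959, -0.1285, 0.1343]
eef_rot: [-3.141, 0.003, -3.06]
ft_force: [2.3, 1.0, -1.3]
gripper_width: 0.0856
grip_force: 0.7
```

```bash
python3 w.py pics/w4.png; python3 -c "
from h import *
print(env.state()['ft_torque'],env.state()['ft_force'])"
```

```text
[ 0.49587081 -0.12853331  0.13430389] [-3.14146471e+00  2.89282307e-03 -3.05993975e+00] [-0.3   0.2   0.55  2.   -0.13  0.97  1.97] pred px [249.21070072 292.44727974]
[ 0.13503885 -0.28510179  0.04808355] [ 1.36715591  0.38067697 -1.12516004]
```

View pics/w4.png

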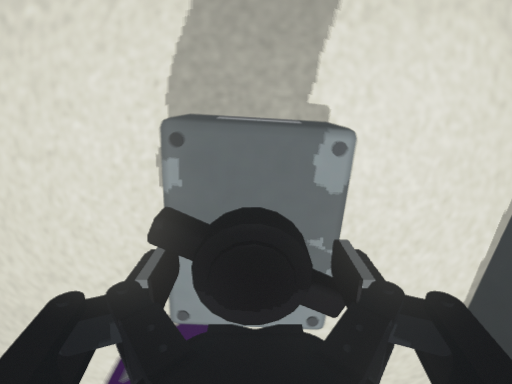

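The fingers have engaged and turned the wings about 22° clockwise relative to the box. I'll continue past the unlatch angle.

Request:
jog_arm --steps '[{"gripper": 0.0854, "travel": [0, 0, 0], "roll": 5}, {"gripper": 0.0854, "travel": [0, 0, 0], "roll": 5}, {"gripper": 0.0854, "travel": [0, 0, 0], "roll": 5}, {"gripper": 0.0854, "travel": [0, 0, 0], "roll": 5}, {"gripper": 0.0854, "travel": [0, 0, 0], "roll": 4}, {"gripper": 0.0854, "travel": [0, 0, 0], "roll": 3}, {"gripper": 0.0854, "travel": [0, 0, 0], "roll": 0}, {"gripper": 0.0854, "travel": [0, 0, 0], "roll": 0}]'

```text
clock: 8.1
tcp_pos: [0.4957, -0.1288, 0.1342]
eef_rot: [3.141, 0.002, 2.758]
ft_force: [2.3, -0.7, 0.5]
gripper_width: 0.0854
grip_force: 1.0
```

```bash
python3 w.py pics/w5.png; python3 -c "
from h import *
print(env.state()['ft_torque'],env.state()['ft_force'])"
```

```text
[ 0.4956657  -0.12883793  0.13417501] [3.14101450e+00 2.24729341e-03 2.75753365e+00] [-0.36  0.21  0.61  2.   -0.14  0.97  1.51] pred px [250.08038853 295.09844521]
[-0.19512457 -0.44221282  0.120446  ] [ 1.76865686 -0.60960117  1.04999611]
```

View pics/w5.png

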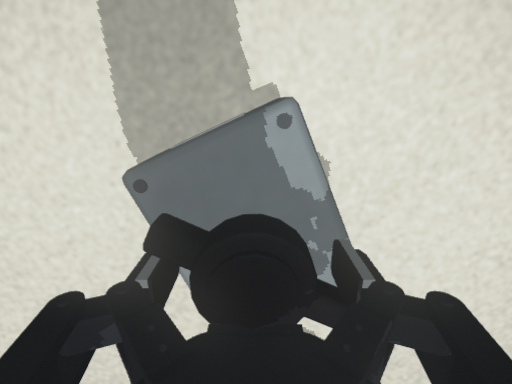

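The disc now looks larger and closer, and the turn is about 0.85 rad, so the button has popped up. I'll roll back to let it return, then lift away.

Request:
jog_arm --steps '[{"gripper": 0.0854, "travel": [0, 0, 0], "roll": -7.2}, {"gripper": 0.0854, "travel": [0, 0, 0], "roll": -7.2}, {"gripper": 0.0854, "travel": [0, 0, 0], "roll": -7.2}, {"gripper": 0.0854, "travel": [0, 0, 0], "roll": -7.2}, {"gripper": 0.0854, "travel": [0, 0, 0], "roll": -7.2}, {"gripper": 0.0854, "travel": [0, 0, 0], "roll": -7.2}, {"gripper": 0.0854, "travel": [0, 0, 0], "roll": -7.2}, {"gripper": 0.0854, "travel": [0, 0, 0], "roll": -6}]'

```text
clock: 8.95
tcp_pos: [0.494, -0.1287, 0.1331]
eef_rot: [3.14, -0.001, -2.538]
ft_force: [-0.8, 0.8, 0.3]
gripper_width: 0.0853
grip_force: 0.0
```

Request:
jog_arm --steps '[{"gripper": 0.0854, "travel": [0, 0, 0], "roll": 0}, {"gripper": 0.0854, "travel": [0, 0, -0.02], "roll": 0}, {"gripper": 0.0854, "travel": [0, 0, -0.03], "roll": 0}, {"gripper": 0.0854, "travel": [0, 0, -0.04], "roll": 0}, {"gripper": 0.0854, "travel": [0, 0, -0.04], "roll": 0}, {"gripper": 0.0854, "travel": [0, 0, 0], "roll": 0}, {"gripper": 0.0854, "travel": [0, 0, 0], "roll": 0}]'

```text
clock: 9.65
tcp_pos: [0.4949, -0.1287, 0.2641]
eef_rot: [-3.141, 0.001, -2.545]
ft_force: [0.1, -0.3, -0.6]
gripper_width: 0.0852
grip_force: 0.0
```

```bash
python3 w.py pics/w6.png; python3 - <<'E'
from h import *
st=env.state();c=cam("wrist",st);im=cv2.imread("pics/w6.png")
u=proj(c,[.495,-.128,.107]).astype(int);r=100;x0=max(u[0]-r,0);y0=max(u[1]-r,0)
g=im[y0:u[1]+r,x0:u[0]+r].max(2)
m=((g<65)*255).astype(np.uint8);k=cv2.connectedComponentsWithStats(m);i=k[1][u[1]-y0,u[0]-x0];m=((k[1]==i)*255).astype(np.uint8);print(k[2][i],u)
o=cv2.morphologyEx(m,cv2.MORPH_OPEN,cv2.getStructuringElement(2,(41,41)))
ct=max(cv2.findContours(o,0,1)[0],key=len);e=cv2.fitEllipse(ct);p=np.array(e[0])+[x0,y0];print("disc",p,e[1],ray(c,p,.1))
w=cv2.subtract(m,cv2.dilate(o,np.ones((5,5))));n,_,s,ce=cv2.connectedComponentsWithStats(w)
Q=[(ray(c,ce[j]+[x0,y0],.097),s[j,4]) for j in range(1,n) if s[j,4]>40];print(Q)
if len(Q)==2:
    d=Q[0][0]-Q[1][0];print(np.degrees(np.arctan2(d[1],d[0])),np.linalg.norm(d))
E
```

```text
[ 0.49485499 -0.12873934  0.26413815] [-3.14118223e+00  1.49796150e-03 -2.54509894e+00] [-0.28  0.04  0.5   1.86 -0.02  1.24  2.39] pred px [252.20299687 194.49708566]
[  47   57  102   70 4040] [254 197]
disc [253.07164764 190.09514618] (61.75847244262695, 63.365718841552734) [ 0.49157256 -0.13146702  0.1       ]
[(array([ 0.49346837, -0.17287311,  0.097     ]), np.int32(420)), (array([ 0.49053472, -0.0879767 ,  0.097     ]), np.int32(327))]
-88.02089633787647 0.08494707692845808
```

View pics/w6.png

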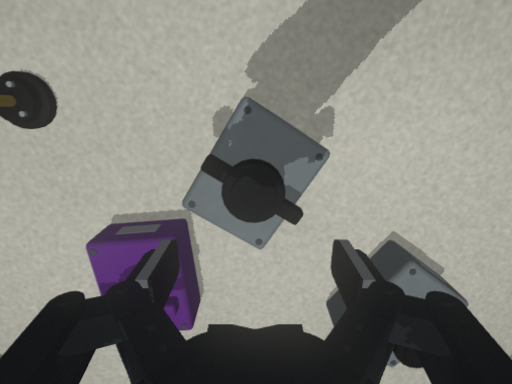

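The wings are back at 92° (seen at (215,168) and (290,210)), and the station has moved 5 mm at most. To confirm the button is up, I'll go back to the earlier oblique viewpoint and compare numbers.

Request:
jog_arm --steps '[{"gripper": 0.0854, "travel": [0, 0, -0.01], "roll": 8.4}, {"gripper": 0.0854, "travel": [0, 0, -0.01], "roll": 8.4}, {"gripper": 0.0854, "travel": [0, 0, -0.01], "roll": 8.4}, {"gripper": 0.0854, "travel": [0, 0, -0.01], "roll": 8.3}, {"gripper": 0.0854, "travel": [0, 0, 0], "roll": 8.3}, {"gripper": 0.0854, "travel": [0, 0, 0], "roll": 8.3}, {"gripper": 0.0854, "travel": [0, 0, 0], "roll": 8.3}, {"gripper": 0.0854, "travel": [0, 0, 0], "roll": 0}]'

```text
clock: 10.5
tcp_pos: [0.4939, -0.1285, 0.3015]
eef_rot: [-3.14, -0.003, 2.719]
ft_force: [-0.0, -0.2, 0.8]
gripper_width: 0.0855
grip_force: 0.0
```

Request:
jog_arm --steps '[{"gripper": 0, "travel": [0.0157, 0.035, 0], "roll": 0}, {"gripper": 0, "travel": [0.0157, 0.035, 0], "roll": 0}, {"gripper": 0, "travel": [0.0157, 0.035, 0], "roll": 0}, {"gripper": 0, "travel": [0, 0, 0], "roll": 0}, {"gripper": 0, "travel": [0, 0, 0], "roll": 0}, {"gripper": 0, "travel": [0, 0, 0], "roll": 0}]'

```text
clock: 11.1
tcp_pos: [0.4944, -0.0149, 0.3028]
eef_rot: [-3.14, -0.001, 2.72]
ft_force: [0.1, -1.4, 0.2]
gripper_width: 0.0003
grip_force: 0.0
```

```bash
python3 w.py pics/w7.png; python3 - <<'E'
from h import *
a=cv2.imread("pics/w1.png");b=cv2.imread("pics/w7.png")
x0,y0,x1,y1=100,125,245,265   # station
def disc(im):
    g=im[175:265,100:225].max(2);m=((g<65)*255).astype(np.uint8)
    k=cv2.connectedComponentsWithStats(m);i=1+np.argmax(k[2][1:,4]);m=((k[1]==i)*255).astype(np.uint8)
    o=cv2.morphologyEx(m,cv2.MORPH_OPEN,cv2.getStructuringElement(2,(31,31)))
    ct=max(cv2.findContours(o,0,1)[0],key=len);return np.array(cv2.fitEllipse(ct)[0])+[100,175]
print("disc px",disc(a),disc(b))
ga,gb=[cv2.cvtColor(i,6) for i in(a,b)]
for n,(u,v) in {"screw1":(118,184),"screw2":(179,153),"screw3":(226,232),"lampscrew":(337,124),"lampscrew2":(413,93),"lampbtn":(402,162)}.items():
    r=9 if "btn" not in n else 34
    t=ga[v-r:v+r+1,u-r:u+r+1];s=gb[v-r-14:v+r+15,u-r-14:u+r+15]
    q=cv2.matchTemplate(s,t,5);_,mx,_,l=cv2.minMaxLoc(q);print(n,np.array(l)-14,round(mx,2))
c=cam("wrist",env.state())
for P in([.495,-.128,.104],[.495,-.128,.0965],[.495,-.128,.06]):print(proj(c,P))
E
```

```text
[ 0.49443512 -0.01488373  0.30276959] [-3.14040217e+00 -8.21773486e-04  2.72009822e+00] [-0.42 -0.02  0.39  1.84  0.01  1.32  1.12] pred px [158.99212753 225.85850778]
disc px [164.7353363 219.1937561] [164.10229492 220.22745132]
screw1 [-1  0] 0.98
screw2 [0 1] 0.97
screw3 [-1  1] 0.94
lampscrew [1 2] 0.97
lampscrew2 [1 2] 0.98
lampbtn [0 2] 0.99
[162.46288978 223.55120101]
[164.64352248 220.70658505]
[173.93620023 208.58436955]
```

The disc moved with the box screws (within about 0.5 px), whereas a latched button would have shifted it by about 3.5 px. So it is up, at its starting angle, and the station hasn't moved.

```bash
python3 -c "
from workcell import env
print(env.finish_job())"
```

```text
the job is handed in; nothing more can be done
None
```

I pressed the winged button until it latched and turned it clockwise about 0.85 rad until it popped up; it sprang back to its starting angle, the station and plain-buttoned box showed no measurable movement, and the job is handed in (no verdict was returned).

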